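# Hold a bottle up to the purge head

## Task

On the purge stand, first set the gas valve lever (left side) half open, midway between closed and fully open. Then swing the spring-return cam lever (right side) up and over to the point where the platform is lifted highest, so that the bottle's mouth is pressed against the rubber seal, and finish while still holding the lever there, because it springs back when let go. Do not handle the bottle, and leave the other things on the bench where they are.

Things in the scene. Friction and masses are not known exactly. Their poses are not given: they have to be found in the camera images.
- purge_stand: fixed bench stand: grey base plate 240 mm (x) by 310 mm (y); two columns carry a head bridge (100 mm wide, z 235 to 269 mm) over a lift platform; cam lever on its right (-y), gas valve on its left (+y), gas bottle lying along the rear. Origin on the table, 20 mm behind the bottle's middle; -x is its front, facing the robot, y its left, z up; turned about z by up to 0.25 rad
- gas_valve (a joint): gas valve lever's angle about its upright stem (rad). 0 = closed: it points to the stand's front (-x), across the pipe. It grows clockwise from above, towards the stand's left; 1.571 = fully open, pointing to +y, in line with the pipe; half open = 0.785. Starts between 0 and 0.4; stays where it is left (about 2 N at the grip)
- valve_grip (a point): point in the middle of the valve lever's grey sleeve, 64 mm from the stem axis, 86 mm above the table. The sleeve is 16 mm wide, 14 mm high and 56 mm long, along the lever; room for fingers on both sides, the pipe lies 35 mm below
- valve_stem (a point): point on the upright axis of the valve lever, at the sleeve's height (86 mm above the table); its axes are the stand's
- cam_lever (a joint): cam lever's angle about its level axle (rad). 0 = rest: it points to the stand's front (-x), 5 degrees above level; grows as the grip swings up and then rearward. The platform is highest at 1.833, with the lever 20 degrees past upright to the rear; beyond, it sinks again; stop at 2.3. A spring returns the lever to 0 from any angle; 2 to 5 N at the grip turns it
- cam_grip (a point): point on the axis of the cam lever's round black grip, 48 mm out from the steel arm. The grip is 18 mm in diameter, 80 mm long, fixed to the arm's end, lies along the stand's y axis and sticks out to its right (-y). It is 100 mm from the axle's axis, 69 mm above the table at rest, 154 mm at the highest lift
- cam_axle (a point): point on the cam axle's axis (level, along the stand's y), right beside cam_grip, 60 mm above the table: cam_grip circles about it at 100 mm, in a plane 153 mm to the right of the bottle's middle; its axes are the stand's
- bottle: empty open amber bottle, 54 mm diameter, 105 mm high, standing in the dished seat of the lift platform, 89 mm above the table at rest; origin under its centre. The platform lifts it 16 mm; the seal is met after 11 mm
- seal: round black rubber seal, 40 mm diameter, sprung, in the head above the bottle; origin at the centre of its underside, 205 mm above the table until the bottle pushes it up some 5 mm with about 10 N
- bottle2: spare amber bottle, same as the one on the platform (54 mm diameter, 105 mm high), standing on the bench in front of the stand; origin under its centre
- cap: blue screw cap, 34 mm diameter, 18 mm high, lying on the stand's base plate in front of the platform; origin under its centre
- flask: stoppered glass volumetric flask, bulb 64 mm diameter, 170 mm high, to the left of the stand; origin under its centre
- flask2: second such flask, 64 mm diameter, 170 mm high, farther back on the left; origin under its centre
- beaker: glass beaker 72 mm diameter, 95 mm high, on the right; origin under its centre
- spatula: slim double-ended steel laboratory spatula, 150 mm long, 4 mm thick, lying flat on the bench at the stand's front right, below the cam lever's grip; origin under its middle
- tube_rack: white rack, 75 x 135 mm, 109 mm high with its blue-capped tubes, at the right; origin under its centre

How it is judged:
On the way, in this order (a step that is already met when the one before it is completed fails the run):
1. the gas valve lever is set half open (within 0.14 rad) while the cam lever is still down (value of joint gas_valve between 0.645 and 0.925 rad and value of joint cam_lever below 0.3 rad), for 0.3 s.
2. the cam lever is turned to its highest lift (within 0.14 rad) and the bottle presses on the seal (value of joint cam_lever between 1.693 and 1.973 rad and contact force between bottle and seal above 4 N), for 0.3 s.
At the end, for the whole second after the job is handed in: The gas valve stands half open (0.785 within 0.14 rad); the cam lever is held still by the fingers (more than 1 N on it) at its highest lift (1.833 within 0.14 rad); the upright bottle (tilt under 0.1 rad), untouched by the robot, presses on the seal with more than 4 N (all of step 2 and value of joint gas_valve between 0.645 and 0.925 rad and contact force between the fingers and cam_lever above 1 N and velocity of joint cam_lever between -0.1 and 0.1 rad/s and contact force between each of the arm, the fingers and bottle below 0.5 N and angle between bottle's own z axis and vertical below 0.1 rad); the arm keeps its last pose, push and grip.
It fails at once if the robot pushes or grips the bottle on the platform (contact force between any of the fingers, the arm and bottle above 2 N).
It fails at once if the bottle on the platform is tipped (angle between bottle's own z axis and vertical above 0.25 rad).
It fails at once if one of the other things on the bench is moved by more than 20 mm (distance of any of bottle2, cap, flask, flask2, beaker, spatula, tube_rack from where it was at the start of the episode above 0.02 m).
It also fails if it takes over 56 s, if anything falls off the work surface, if the arm or the gripper's body presses on something with over 40 N, if the wrist force passes 120 N, or if a joint passes its speed limit or range.

## Robot

A 6-joint arm with a two-finger parallel gripper is mounted at the origin on the work surface. World frame = base frame: x ahead of the robot, y to its left, z up, the work surface at z = 0. Lengths are in m, angles in rad, forces in N, time in s.
With the tool pointing down it reaches from about 0.25 to 0.8 m from the base axis. Payload 8.5 kg.
Tool frame: the origin (TCP) lies on the centre line of the jaws, within the pads' length; the fingertips stand 25 mm ahead of it and the grasp point (between the pads) lies 6 mm ahead of it; z points along the fingers, y is the line along which they close (so a half turn about z gives the same grasp; the last joint's range is limited). The gripper opens to 85 mm and grips with 20 to 120 N. Pads are 22 mm wide; open, the fingers measure 114 mm over their backs; the gripper's body (76 mm by 85 mm) begins 54 mm behind the grasp point. The pads swing forward as they close: fully open they stand 13 mm farther back than shut.
Start: joints at [1.272, 0.238, -0.013, 1.319, 0, 1.571], TCP at [0.155, 0.502, 0.256] pointing down, gripper open.
Joint ranges: [-2.66, 2.66], [-1.03, 1.9], [-1.14, 1.46], [-1.82, 2.27], [-1.45, 1.34], [-3.14, 3.14]. Speed limits (rad/s): [2.22, 2.22, 2.79, 3.14, 3.14, 3.14].

## Interface

Orientations are given as a unit quaternion [x, y, z, w].
In Python, from rig import ctrl, grab_frame, get_calibration, close_job, get_obs gives the robot as it stands (ctrl), with the cameras as plain functions, the job as plain functions and the readings as plain functions.
- The arm moves only by the shell command python3 jog.py 'ROWS' [FORCE]. ROWS is a JSON list of rows, 1 to 12 of them, each of 7 numbers: dx, dy, dz in m, then a rotation vector rx, ry, rz in rad, then the finger opening in m; each row is the pose to reach, as a shift and turn from the pose commanded when the command began, along the tool's axes at that moment; what a row does not reach only later rows make up. A row lasts 1/12 s, in which the tool goes at most 0.0417 m and 0.125 rad, less where a joint would pass 70% of its speed; a pose out of reach is approached as far as the arm can. The fingers move at their own pace and stop on an object; FORCE is the grip in N (left out, the last holds). Time passes only in rows, so rows that do not move let the fingers close. It prints the time, the measured TCP pose, the force, the opening and the grip force at its end.
- get_obs(): the state, without advancing time (a new reading comes with each control period).
- grab_frame(name): name is "scene" or "top"; returns the picture (384x512x3 uint8, red, green, blue); there is no depth.
- get_calibration(name): a dict with "fx", "fy", "cx", "cy" (pixels), "k1" (the pictures are not rectified: a ray, as slopes to the right and down, at radius r is drawn at 1 + k1 r^2 times it, then the intrinsics apply), "camera_from_world" (4x4, takes a point from world to camera coordinates). Camera axes: x right, y down, z forward; pixel columns grow to the right and rows downward; lengths in m; the calibration is good to about 2 mm. A picture is of the moment at which its call begins. get_calibration takes no time and is no camera call.
- close_job(): hands the job in; it is judged then, once.
The state is a dict: "clock": time; "joints": joint angles; "qvel": joint speeds; "joint_efforts": joint torques, N m; "ee_pos": TCP position; "ee_rot": TCP orientation; "ft_force": force on the tool from outside, world axes, zero at the start; "torque": the same for the moment, N m; "opening": finger opening in m; "finger_force": force on a finger pad.
Only numpy, scipy, OpenCV 4.12 (cv2) and the standard library are available. Lean on these libraries where they do the work, as an engineer would, in place of code of your own. Each camera call takes 0.05 s, during which the arm holds its last target. There are 200 camera calls.

## Working session

There is one attempt and no reset: what is moved stays moved. The work goes in short steps, Python scripts to look and compute and a shell command to move; the robot and the scene stay as the last step left them, time stands still between calls to the robot, and variables do not carry over. Pictures are saved under pics/ and viewed, at most 10 in all, crops included, and the job is handed in when it is done.

```bash
ls; mkdir -p pics; python3 - <<'E'
from rig import ctrl, grab_frame, get_calibration, close_job, get_obs
import cv2
for n in("scene","top"):
    cv2.imwrite(f"pics/{n}0.png",cv2.cvtColor(grab_frame(n),cv2.COLOR_RGB2BGR))
    c=get_calibration(n);print(c)
o=get_obs();print(o)
E
```

```text
jog.py
pics
rig.py
{'fx': 397.5295273354593, 'fy': 397.5295273354593, 'cx': 248.97118694127144, 'cy': 189.76996520843164, 'k1': 0.02728312098193997, 'camera_from_world': array([[ 0.99636117,  0.08490508,  0.00745292, -0.58327252],
       [ 0.07145436, -0.7844381 , -0.61607722,  0.04937353],
       [-0.04646173,  0.61436796, -0.7876505 ,  1.27131331],
       [ 0.        ,  0.        ,  0.        ,  1.        ]])}
{'fx': 490.47985867789225, 'fy': 490.47985867789225, 'cx': 252.42525957655027, 'cy': 192.8384329261722, 'k1': -0.1913186022844303, 'camera_from_world': array([[-4.62142550e-03, -9.99951276e-01, -8.72283737e-03,
        -1.12189024e-03],
       [-9.98500708e-01,  5.09015335e-03, -5.45016122e-02,
         5.86214717e-01],
       [ 5.45433573e-02,  8.45788415e-03, -9.98475581e-01,
         1.71642126e+00],
       [ 0.00000000e+00,  0.00000000e+00,  0.00000000e+00,
         1.00000000e+00]])}
{'clock': 0.1, 'joints': array([ 1.27199054e+00,  2.38737259e-01, -1.41587372e-02,  1.31923336e+00,
        3.72785600e-05,  1.57081328e+00]), 'qvel': array([-0.00051729,  0.00121078,  0.00157926, -0.00161156, -0.00175003,
       -0.00018473]), 'joint_efforts': array([ 2.34794816e-04, -5.39721394e+01,  3.46998918e+01,  1.34584229e-02,
       -8.88946943e-05,  7.15151799e-06]), 'ee_pos': array([0.15443617, 0.50140585, 0.25573763]), 'ee_rot': array([ 1.48856066e-01,  9.88858649e-01, -6.56314848e-04, -1.17635023e-04]), 'ft_force': array([0.11781292, 0.13703245, 0.24039336]), 'torque': array([-0.00011087, -0.05327044, -0.03465184]), 'finger_force': 0.0, 'opening': 0.08547285563236709}
```

View pics/scene0.png

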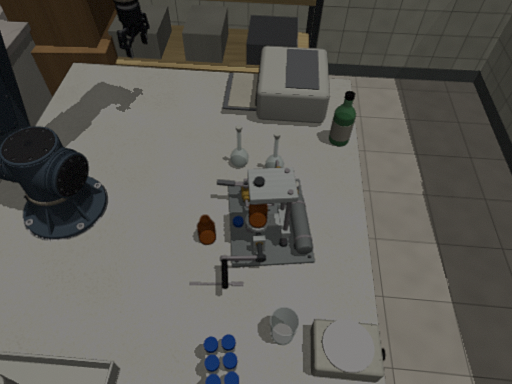

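View pics/top0.png

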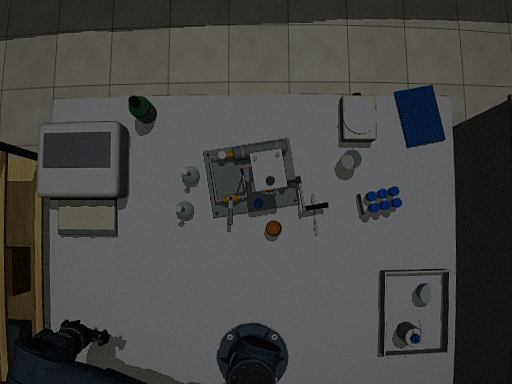

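The scene view shows the stand near (265,215), with the valve sleeve at about (227,182) and the cam grip at (225,273). In the top view, the sleeve is near (230,220), the cam grip at (315,205) and the bridge at (268,170). I'll enlarge both views.

```bash
python3 - <<'E'
import cv2,numpy as np
t=cv2.imread("pics/top0.png")[130:240,170:340];s=cv2.imread("pics/scene0.png")[120:300,180:330]
t=cv2.convertScaleAbs(cv2.resize(t,None,fx=4.7,fy=4.7,interpolation=cv2.INTER_CUBIC),alpha=1.5);s=cv2.convertScaleAbs(cv2.resize(s,None,fx=3.3,fy=3.3,interpolation=cv2.INTER_CUBIC),alpha=1.5)
cv2.imwrite("pics/t1.png",t);cv2.imwrite("pics/s1.png",s)
E
cat > h.py <<'E'
import numpy as np,cv2
from rig import ctrl, grab_frame, get_calibration, close_job, get_obs
def ray(n,u,v):
    c=get_calibration(n);T=c["camera_from_world"];R=T[:3,:3]
    d=np.array([(u-c["cx"])/c["fx"],(v-c["cy"])/c["fy"]]);s=d.copy()
    for _ in range(20): s=d/(1+c["k1"]*(s@s))
    return -R.T@T[:3,3], R.T@np.r_[s,1]
def onz(n,u,v,z):
    o,d=ray(n,u,v); return o+d*(z-o[2])/d[2]
def tri(a,b):
    o1,d1=ray("scene",*a);o2,d2=ray("top",*b)
    x,*_=np.linalg.lstsq(np.c_[d1,-d2],o2-o1,rcond=None)
    p,q=o1+d1*x[0],o2+d2*x[1]; return (p+q)/2,np.linalg.norm(p-q)
def proj(n,P):
    c=get_calibration(n);p=c["camera_from_world"]@np.r_[P,1];s=p[:2]/p[2];s=s*(1+c["k1"]*(s@s))
    return s*[c["fx"],c["fy"]]+[c["cx"],c["cy"]]
E
```

```text
(no output)
```

View pics/t1.png

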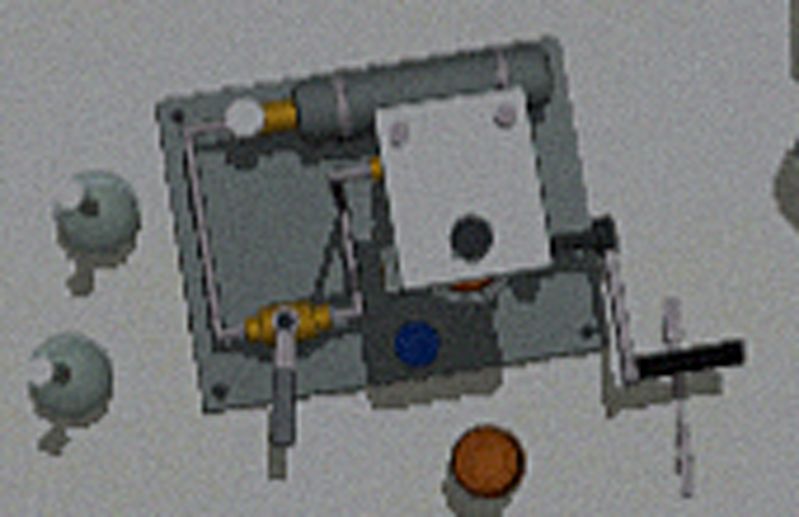

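View pics/s1.png

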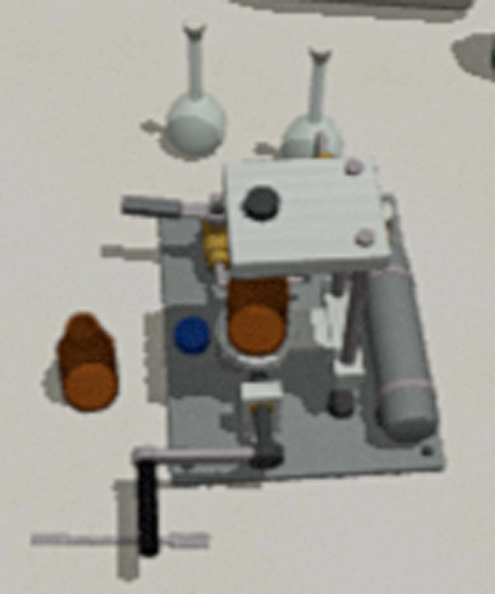

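The enlarged top crop shows the stem at (286,320), the sleeve middle at (284,405), the cam grip from (638,362) to (745,352) and the plate corners. The scene crop shows the sleeve at (150,206) and the grip from (147,460) to (148,552).

```bash
python3 - <<'E'
from h import *
np.set_printoptions(precision=4,suppress=True)
T=lambda u,v:((u+.5)/4.7-.5+170,(v+.5)/4.7-.5+130)
S=lambda u,v:((u+.5)/3.3-.5+180,(v+.5)/3.3-.5+120)
c=[onz("top",*T(*p),.012) for p in((155,103),(555,38),(605,348),(203,410))]
for i in range(4):
    d=c[i]-c[i-1];print("corner",c[i],np.linalg.norm(d),np.degrees(np.arctan2(d[1],d[0])))
print("stem",onz("top",*T(286,320),.09),"sleeve",onz("top",*T(284,405),.090), [onz("top",*T(*p),.09) for p in((287,365),(283,445))])
print("sleeve tri",tri(S(150,206),T(284,405)))
print("grip ends",onz("top",*T(638,362),.069),onz("top",*T(745,352),.069))
print("grip tri",tri(S(147,460),T(638,362)),tri(S(148,552),T(745,352)))
print("axle hub",onz("top",*T(605,235),.065),tri(S(265,455),T(605,235)))
print("bridge",[onz("top",*T(*p),.269) for p in((377,110),(522,88),(552,263),(400,289))])
print("objs",[onz("top",*T(*p),z) for p,z in(((488,462),.105),((416,343),.03),((85,375),.03),((685,490),.004),((672,305),.004))])
# predict from corners
m=sum(c)/4
print("centre",m)
E
```

```text
corner [0.7351 0.1734 0.012 ] 0.2359318443752357 8.946231906394415
corner [ 0.7831 -0.1308  0.012 ] 0.3079832184574182 -81.04509803289135
corner [ 0.5473 -0.1662  0.012 ] 0.2384310434293906 -171.45987698792464
corner [0.5021 0.1367 0.012 ] 0.3063030161158715 98.48857510691994
stem [0.5661 0.0698 0.09  ] sleeve [0.505  0.0714 0.09  ] [array([0.5337, 0.0691, 0.09  ]), array([0.4763, 0.0722, 0.09  ])]
sleeve tri (array([0.505 , 0.0716, 0.086 ]), np.float64(9.984165926342029e-05))
grip ends [ 0.5351 -0.1854  0.069 ] [ 0.5419 -0.2639  0.069 ]
grip tri (array([ 0.5342, -0.185 ,  0.0742]), np.float64(0.0015063073892149811)) (array([ 0.5429, -0.2634,  0.0711]), np.float64(0.002068706537119164))
axle hub [ 0.6283 -0.1625  0.065 ] (array([ 0.6291, -0.1631,  0.0577]), np.float64(0.00034753853635664453))
bridge [array([0.6934, 0.0012, 0.269 ]), array([ 0.7073, -0.0925,  0.269 ]), array([ 0.5938, -0.1108,  0.269 ]), array([ 0.5776, -0.013 ,  0.269 ])]
objs [array([ 0.4637, -0.0744,  0.105 ]), array([ 0.5512, -0.0239,  0.03  ]), array([0.5283, 0.2236, 0.03  ]), array([ 0.4398, -0.2267,  0.004 ]), array([ 0.5798, -0.2182,  0.004 ])]
centre [0.6419 0.0033 0.012 ]
```

Everything agrees: plate 236×307 mm, sleeve z 86 mm, grip z about 70 mm, yaw about 0.152 rad, and valve at about 0.18. Next I move above the sleeve.

```bash
cat > d.py <<'E'
# usage: d.py x y z yaw_of_tool_y : tool-axis deltas (tool down)
import sys,numpy as np
from rig import ctrl, grab_frame, get_calibration, close_job, get_obs
from scipy.spatial.transform import Rotation as R
o=get_obs();q=R.from_quat(o["ee_rot"]);x,y,z,w=map(float,sys.argv[1:5])
yy=np.array([np.cos(w),np.sin(w),0]);zz=np.array([0,0,-1.]);t=R.from_matrix(np.c_[np.cross(yy,zz),yy,zz])
print(np.round(q.inv().apply(np.array([x,y,z])-o["ee_pos"]),4),np.round((q.inv()*t).as_rotvec(),3),np.round(o["joints"],2))
E
A="[-.23,-.154,0,0,0,-.27,.05]"
python3 jog.py "[[-0.23,-0.154,0,0,0,-0.27,0.05],[-0.4615,-0.308,0,0,0,-0.272,0.05],[-0.4615,-0.308,0,0,0,-0.272,0.05],[-0.4615,-0.308,0,0,0,-0.272,0.05],[-0.4615,-0.308,0,0,0,-0.272,0.05],[-0.4615,-0.308,0,0,0,-0.272,0.05],[-0.4615,-0.308,0,0,0,-0.272,0.05],[-0.4615,-0.308,0,0,0,-0.272,0.05],[-0.4615,-0.308,0,0,0,-0.272,0.05],[-0.4615,-0.308,0,0,0,-0.272,0.05],[-0.4615,-0.308,0,0,0,-0.272,0.05],[-0.4615,-0.308,0,0,0,-0.272,0.05]]" 20
python3 d.py .505 .0715 .092 1.545
```

```text
clock: 1.1
ee_pos: [0.4675, 0.1163, 0.2562]
ee_rot: [0.013, 1.0, -0.0, -0.0]
ft_force: [0.0, 0.4, -0.0]
opening: 0.0499
finger_force: 0.0
[-0.0387 -0.0438  0.1642] [-0.    -0.    -0.001] [ 0.24  0.16 -0.11  1.3  -0.    0.27]
```

```bash

python3 jog.py "[[-0.0387,-0.0438,0,0,0,0,0.05],[-0.0387,-0.0438,0,0,0,0,0.05],[-0.0387,-0.0438,0.05,0,0,0,0.05],[-0.0387,-0.0438,0.08,0,0,0,0.05],[-0.0387,-0.0438,0.11,0,0,0,0.05],[-0.0387,-0.0438,0.14,0,0,0,0.05],[-0.0387,-0.0438,0.164,0,0,0,0.05],[-0.0387,-0.0438,0.164,0,0,0,0.05],[-0.0387,-0.0438,0.164,0,0,0,0.05]]"
python3 jog.py "[[0,0,0,0,0,0,0],[0,0,0,0,0,0,0],[0,0,0,0,0,0,0],[0,0,0,0,0,0,0],[0,0,0,0,0,0,0],[0,0,0,0,0,0,0]]" 20
python3 d.py .505 .0715 .092 1.545; python3 - <<'E'
from h import *
s=cv2.cvtColor(grab_frame("scene"),6-2);t=cv2.cvtColor(grab_frame("top"),4)
f=lambda a:cv2.resize(a,(400,400),interpolation=2)
cv2.imwrite("pics/g1.png",np.hstack([f(s[110:240,180:310]),f(t[150:250,190:290])]))
E
```

```text
clock: 1.85
ee_pos: [0.5033, 0.0734, 0.0917]
ee_rot: [0.013, 1.0, -0.0, -0.002]
ft_force: [-0.0, 0.3, -0.1]
opening: 0.0499
finger_force: 0.0
clock: 2.35
ee_pos: [0.5053, 0.0733, 0.094]
ee_rot: [0.014, 1.0, -0.0, 0.001]
ft_force: [-0.3, -2.5, 6.2]
opening: 0.0154
finger_force: 20.1
[ 0.0002 -0.0018  0.002 ] [-0.     0.003 -0.002] [ 0.14  0.32 -0.34  0.91 -0.    0.17]
```

View pics/g1.png

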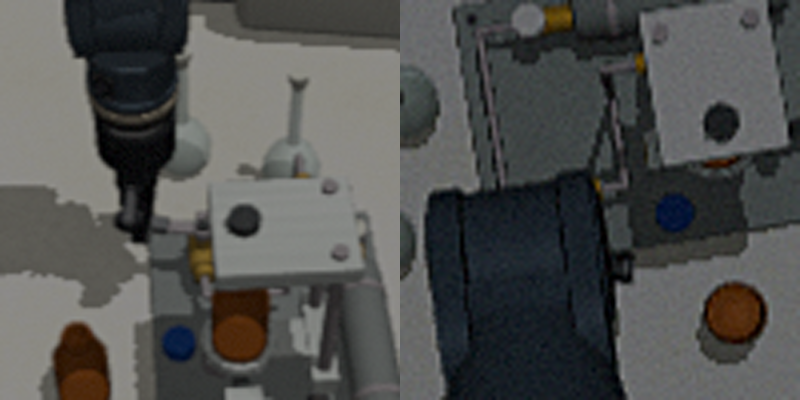

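The gripper holds the sleeve (opening 15 mm) and the neighbouring objects look clear. Next I turn the lever clockwise by about 0.59 rad along its arc.

```bash

python3 jog.py "[[-0.0007,0.006,0,0,0,0.1,0],[-0.0016,0.012,0,0,0,0.2,0],[-0.003,0.018,0,0,0,0.3,0],[-0.005,0.0235,0,0,0,0.4,0],[-0.008,0.029,0,0,0,0.5,0],[-0.011,0.0345,0,0,0,0.59,0],[-0.011,0.0345,0,0,0,0.59,0],[-0.011,0.0345,0,0,0,0.59,0],[-0.011,0.0345,0,0,0,0.59,0]]"
python3 jog.py "[[0,0,0,0,0,0,0.04],[0,0,0,0,0,0,0.04],[0,0,0,0,0,0,0.04],[0,0,-0.04,0,0,0,0.04],[0,0,-0.08,0,0,0,0.04],[0,0,-0.12,0,0,0,0.04],[0,0,-0.16,0,0,0,0.04],[0,0,-0.165,0,0,0,0.04],[0,0,-0.165,0,0,0,0.04]]"
python3 d.py .42 -.02 .26 .152
```

```text
clock: 3.2
ee_pos: [0.5175, 0.1071, 0.094]
ee_rot: [0.304, 0.953, -0.0, 0.002]
ft_force: [0.9, -5.6, 6.8]
opening: 0.0157
finger_force: 23.7
clock: 3.95
ee_pos: [0.5175, 0.1082, 0.2603]
ee_rot: [0.303, 0.953, 0.001, 0.002]
ft_force: [-0.5, -0.1, 0.3]
opening: 0.0398
finger_force: 0.0
[ 0.0054 -0.161  -0.0004] [0.005 0.002 0.802] [ 0.21  0.24 -0.    1.32  0.    0.82]
```

```bash

python3 jog.py "[[0.0054,-0.161,0,0,0,0.8,0.06],[0.0054,-0.161,0,0,0,0.8,0.06],[0.0054,-0.161,0,0,0,0.8,0.06],[0.0054,-0.161,0,0,0,0.8,0.06],[0.0054,-0.161,0,0,0,0.8,0.06],[0.0054,-0.161,0,0,0,0.8,0.06],[0.0054,-0.161,0,0,0,0.8,0.06],[0.0054,-0.161,0,0,0,0.8,0.06]]"
python3 d.py .539 -.232 .26 .152; python3 - <<'E'
from h import *
s=cv2.cvtColor(grab_frame("scene"),4);t=cv2.cvtColor(grab_frame("top"),4)
f=lambda a:cv2.resize(a,(400,400),interpolation=2)
cv2.imwrite("pics/g2.png",cv2.convertScaleAbs(np.hstack([f(s[130:230,190:290]),f(t[160:240,190:270])]),alpha=1.6))
E
```

```text
clock: 4.62
ee_pos: [0.4178, -0.0206, 0.256]
ee_rot: [0.652, 0.758, -0.001, -0.001]
ft_force: [-1.1, -0.4, -0.2]
opening: 0.0602
finger_force: 0.0
[-0.2272  0.088  -0.0044] [-0.002 -0.001 -0.001] [-0.05  0.06 -0.23  1.28  0.    1.37]
```

View pics/g2.png

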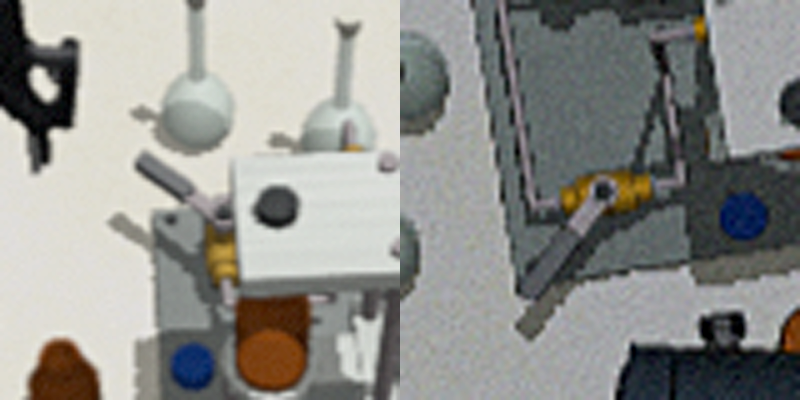

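The valve now reads about 46° (stem at (603,190), sleeve end at (528,288) in the picture), so it is half open. The next move goes above the cam grip and down over it.

```bash

python3 jog.py "[[-0.227,0.088,0,0,0,0,0.05],[-0.227,0.088,0,0,0,0,0.05],[-0.227,0.088,0,0,0,0,0.05],[-0.227,0.088,0,0,0,0,0.05],[-0.227,0.088,0,0,0,0,0.05],[-0.227,0.088,0,0,0,0,0.05],[-0.227,0.088,0,0,0,0,0.05],[-0.227,0.088,0,0,0,0,0.05],[-0.227,0.088,0,0,0,0,0.05]]"
python3 d.py .539 -.232 .077 .152
```

```text
clock: 5.47
ee_pos: [0.54, -0.2308, 0.2563]
ee_rot: [0.65, 0.76, -0.0, -0.001]
ft_force: [-0.6, 0.2, -0.3]
opening: 0.0503
finger_force: 0.0
[-0.0013 -0.0008  0.1793] [-0.002 -0.001  0.003] [-0.4   0.35  0.14  1.37  0.    1.01]
```

```bash

python3 jog.py "[[0,0,0.04,0,0,0,0.05],[0,0,0.08,0,0,0,0.05],[0,0,0.11,0,0,0,0.05],[0,0,0.14,0,0,0,0.05],[0,0,0.165,0,0,0,0.05],[0,0,0.179,0,0,0,0.05],[0,0,0.179,0,0,0,0.05],[0,0,0.179,0,0,0,0.05]]"
python3 jog.py "[[0,0,0,0,0,0,0],[0,0,0,0,0,0,0],[0,0,0,0,0,0,0],[0,0,0,0,0,0,0],[0,0,0,0,0,0,0]]" 25
python3 d.py .539 -.232 .077 .152
```

```text
clock: 6.13
ee_pos: [0.5398, -0.2299, 0.0785]
ee_rot: [0.65, 0.76, -0.0, -0.001]
ft_force: [0.1, -0.1, 1.2]
opening: 0.0505
finger_force: 0.0
clock: 6.55
ee_pos: [0.5392, -0.2316, 0.0797]
ee_rot: [0.651, 0.759, -0.001, -0.0]
ft_force: [-8.1, -0.9, 7.4]
opening: 0.0169
finger_force: 26.1
[-0.0003 -0.0002  0.0027] [-0.002  0.001  0.002] [-0.4   0.45 -0.17  0.95 -0.    1.01]
```

```bash

python3 jog.py "[[0,0.002,-0.0129,0,0,0,0],[0,0.0056,-0.0255,0,0,0,0],[0,0.009,-0.034,0,0,0,0],[0,0.013,-0.0413,0,0,0,0],[0,0.018,-0.049,0,0,0,0],[0,0.023,-0.0556,0,0,0,0],[0,0.029,-0.062,0,0,0,0],[0,0.0353,-0.0679,0,0,0,0],[0,0.042,-0.073,0,0,0,0],[0,0.0496,-0.0779,0,0,0,0],[0,0.0496,-0.0779,0,0,0,0]]"
python3 d.py .638 -.217 .171 .152
```

```text
clock: 7.47
ee_pos: [0.5849, -0.2246, 0.1605]
ee_rot: [0.651, 0.759, -0.003, -0.001]
ft_force: [-31.0, -1.3, 36.7]
opening: 0.0168
finger_force: 27.7
[-0.0005  0.0535 -0.0108] [-0.007  0.002  0.   ] [-0.36  0.46  0.07  1.19 -0.01  1.05]
```

The radial force of about 47 N shows the commanded arc runs about 5 mm inside the true one. I'll relieve that outward and continue.

```bash

python3 jog.py "[[0,-0.001,-0.005,0,0,0,0],[0,0.006,-0.0095,0,0,0,0],[0,0.0161,-0.015,0,0,0,0],[0,0.0245,-0.0175,0,0,0,0],[0,0.0329,-0.0195,0,0,0,0],[0,0.0415,-0.0207,0,0,0,0],[0,0.0503,-0.021,0,0,0,0],[0,0.0503,-0.021,0,0,0,0]]"
python3 d.py .638 -.217 .171 .152
```

```text
clock: 8.13
ee_pos: [0.64, -0.216, 0.1785]
ee_rot: [0.651, 0.759, -0.0, 0.001]
ft_force: [-5.5, 0.6, 7.6]
opening: 0.0166
finger_force: 27.5
[-0.0007 -0.0021  0.0075] [0.    0.001 0.002] [-0.33  0.53  0.24  1.28 -0.    1.09]
```

```bash
python3 - <<'E'
from h import *
s=cv2.cvtColor(grab_frame("scene"),4);t=cv2.cvtColor(grab_frame("top"),4)
f=lambda a:cv2.resize(a,(400,520),interpolation=2)
cv2.imwrite("pics/g3.png",cv2.convertScaleAbs(np.hstack([f(s[160:290,200:300]),f(t[130:260,240:340])]),alpha=1.6))
E
```

```text
(no output)
```

View pics/g3.png

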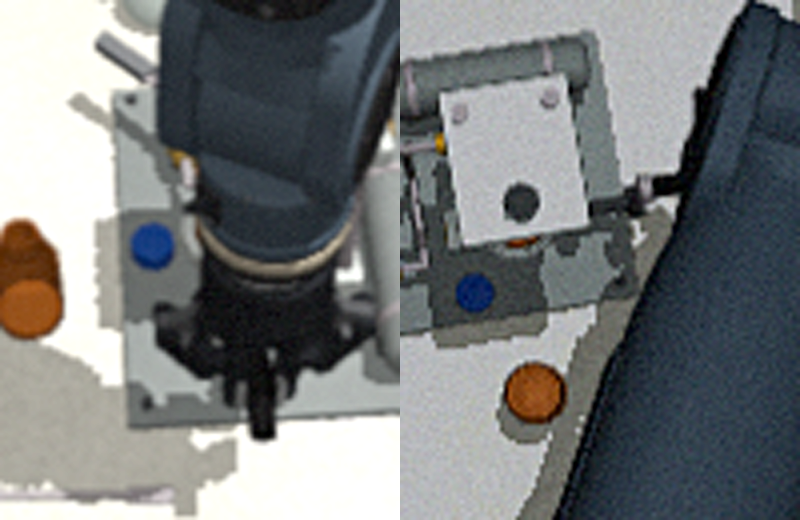

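The lever is nearly upright and still held; the grip's outer end shows at about (262,430) in the left panel. The grip sits near the fingertips, so I'll check where it should project and then reseat the pads lower.

```bash

python3 - <<'E'
from h import *
for p in (80,85,90,95):
    f=np.radians(p);g=np.array([.6375+.0048,-.217-.0316,.06])+.1*np.array([-np.cos(f)*.9885,-np.cos(f)*.151,np.sin(f)])
    print(p,(proj("scene",g)-[200,160])*4)
E
python3 jog.py "[[0,0,0,0,0,0,0.021],[0,0,0,0,0,0,0.021],[0,0,0.005,0,0,0,0.021],[0,0,0.011,0,0,0,0.021],[0,0,0.011,0,0,0,0.021],[0,0,0.011,0,0,0,0.021]]" 25
python3 jog.py "[[0,0,0,0,0,0,0],[0,0,0,0,0,0,0],[0,0,0,0,0,0,0],[0,0,0,0,0,0,0]]" 25
python3 d.py .638 -.217 .171 .152
```

```text
80 [228.01462122 438.86920718]
85 [242.31600757 437.18866237]
90 [256.69475168 436.07887447]
95 [271.0149834  435.55014108]
clock: 8.73
ee_pos: [0.6385, -0.2158, 0.165]
ee_rot: [0.651, 0.759, -0.0, -0.001]
ft_force: [-4.7, -0.6, -3.0]
opening: 0.0207
finger_force: 2.0
clock: 9.07
ee_pos: [0.6386, -0.2158, 0.1654]
ee_rot: [0.651, 0.759, -0.0, -0.001]
ft_force: [-6.0, -0.6, -8.4]
opening: 0.017
finger_force: 24.5
[-0.0011 -0.0008 -0.0056] [-0.002 -0.001  0.002] [-0.33  0.53  0.21  1.25 -0.    1.09]
```

```bash

python3 jog.py "[[0,0.006,0,0,0,0,0],[0,0.0115,0.0005,0,0,0,0],[0,0.017,0.0015,0,0,0,0],[0,0.023,0.003,0,0,0,0],[0,0.029,0.0045,0,0,0,0],[0,0.0335,0.006,0,0,0,0],[0,0.0335,0.006,0,0,0,0],[0,0.0335,0.006,0,0,0,0],[0,0.0335,0.006,0,0,0,0],[0,0.0335,0.006,0,0,0,0],[0,0.0335,0.006,0,0,0,0]]"
python3 d.py .671 -.212 .16 .152; python3 - <<'E'
from h import *
s=cv2.cvtColor(grab_frame("scene"),4);t=cv2.cvtColor(grab_frame("top"),4)
f=lambda a:cv2.resize(a,(400,520),interpolation=2)
cv2.imwrite("pics/g4.png",cv2.convertScaleAbs(np.hstack([f(s[160:290,200:300]),f(t[130:260,240:340])]),alpha=1.6))
for p in (100,105,110,115):
    r=np.radians(p)
    for off in(-.0316,.048):
        g=np.array([.6375-.151*off,-.217+.9885*off,.06])+.1*np.array([-np.cos(r)*.9885,-np.cos(r)*.151,np.sin(r)])
        print(p,(proj("scene",g)-[200,160])*4,(proj("top",g)-[240,130])*4+[400,0])
E
```

```text
clock: 9.98
ee_pos: [0.673, -0.2105, 0.1614]
ee_rot: [0.65, 0.76, 0.001, 0.001]
ft_force: [-1.5, 2.6, 5.1]
opening: 0.0175
finger_force: 24.8
[-0.0011 -0.0022  0.0014] [0.003 0.    0.002] [-0.3   0.59  0.3   1.28  0.    1.11]
100 [285.12490439 435.05766037] [744.07957574 150.64727401]
100 [272.45596472 321.4174092 ] [648.16105386 165.63980616]
105 [298.92307707 435.69642254] [742.02890187 140.64138381]
105 [285.60388928 322.23128901] [646.25103065 155.58606341]
110 [312.26877986 436.90781567] [739.89724    131.00739323]
110 [298.33116009 323.65159732] [644.30295145 145.89867082]
115 [325.04139211 438.67621074] [737.70441557 121.82898126]
115 [310.52351373 325.66088315] [642.33466034 136.6618846 ]
```

View pics/g4.png

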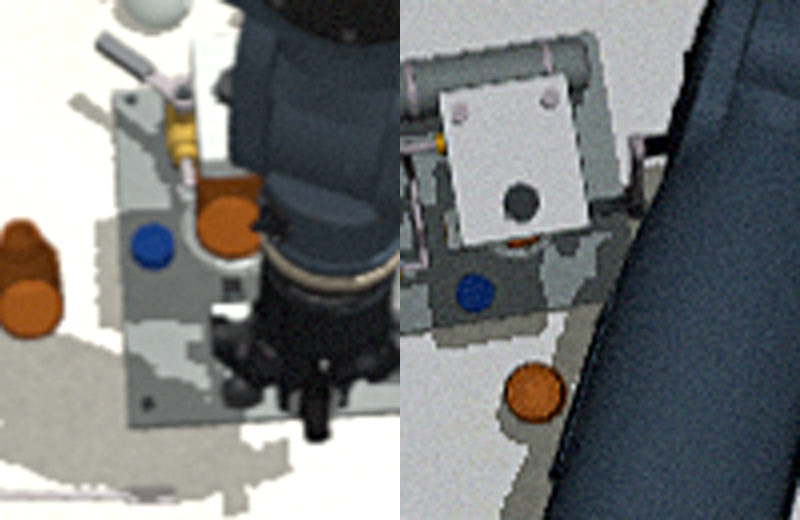

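The grip's outer end is at (317,432) and the top of the arm at (643,145), which matches about 110–112°, the highest lift. The objects haven't moved, so I let it settle and hand in.

```bash

python3 jog.py "[[0,0,0,0,0,0,0],[0,0,0,0,0,0,0],[0,0,0,0,0,0,0],[0,0,0,0,0,0,0],[0,0,0,0,0,0,0],[0,0,0,0,0,0,0]]"
python3 -c "
from rig import ctrl, grab_frame, get_calibration, close_job, get_obs
print(close_job())"
```

```text
clock: 10.58
ee_pos: [0.6729, -0.2105, 0.1615]
ee_rot: [0.65, 0.76, 0.001, 0.001]
ft_force: [-2.1, 2.5, 5.3]
opening: 0.0177
finger_force: 24.8
the job is handed in; nothing more can be done
None
```

I handed the job in at 10.6 s with the gas valve at about 0.80 rad (half open) and the gripper holding the cam lever at about 110–112° (110° is highest lift); these are camera readings, I couldn't measure the force on the seal, and no verdict was returned.

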